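Load the under-sink pull-out by height and slide it home

ROBOT

A 6-joint arm with a two-finger parallel gripper is mounted at the origin on the work surface. World frame = base frame: x ahead of the robot, y to its left, z up, the work surface at z = 0. Lengths are in m, angles in rad, forces in N, time in s.
With the tool pointing down it reaches from about 0.25 to 0.775 m from the base axis. Payload 4 kg.
Tool frame: the origin (TCP) lies where the fingers leave the gripper's body, on its centre line; the fingertips stand 97 mm ahead of it and the grasp point (between the pads) lies 78 mm ahead of it; z points along the fingers, y is the line along which they close (so a half turn about z gives the same grasp; the last joint's range is limited). The gripper opens to 94 mm and grips with 3 to 60 N. Pads are 16 mm wide; open, the fingers measure 119 mm over their backs; the gripper's body (75 mm by 177 mm) begins 78 mm behind the grasp point.
Start: joints at [-1.366, 0.087, 1.371, -0, 1.684, -0.103], TCP at [0.167, -0.524, 0.303] pointing down, gripper open.
Joint ranges: [-3.1, 3.1], [-0.76, 2.03], [0.27, 2.55], [-1.08, 4.22], [0.17, 2.65], [-2.57, 2.57]. Speed limits (rad/s): [2.79, 2.79, 3.14, 3.14, 3.14, 3.14].

INTERFACE

Orientations are given as [roll, pitch, yaw] about the fixed x, y, z axes, in that order (R = Rz(yaw) Ry(pitch) Rx(roll)).
In Python, from bench import robot, eyes gives the robot as it stands. The module is installed in compiled form; this text tells all that it offers.
- The arm moves only by the tool carry_out, never from a script. Its argument "deltas" is a list of rows, each an object of numbers: "dx", "dy", "dz": the shift along the tool's x, y, z each as a share of 0.02 m, from -1 to 1; "wx", "wy", "wz": the turn, a rotation vector about the tool's x, y, z each as a share of 0.12 rad, from -1 to 1; "gripper": the closure in counts, from 0 (fully open) to 255 (shut). In form: [{"dx": .., "dy": .., "dz": .., "wx": .., "wy": .., "wz": .., "gripper": ..}, ...]. A call has 1 to 20 rows; each row shifts and turns the commanded pose from where the row before left it, along the tool's axes as they then stand; what a row does not reach is not made up. A row lasts 1/12 s, in which the tool goes at most 41.7 mm and 7.16 degrees, less where a joint would pass 70% of its speed; a pose out of reach is approached as far as the arm can. A call with a number of a shift or a turn outside -1 to 1 is refused whole. A call with a gripper value outside its range is refused whole. The fingers move at their own pace and stop on an object; the grip force is fixed at half the most. Time passes only in rows, so rows that do not move let the fingers close. It gives the time, the measured TCP pose, the force, the opening and the grip force at its end, in the units of the state.
- robot.get_obs(): the state, without advancing time (a new reading comes with each control period).
- eyes.snapshot(name): name is "scene" or "top" or "wrist"; returns the picture (480x640x3 uint8, red, green, blue); there is no depth.
- eyes.get_calibration(name): a dict with "fovy" (degrees; the focal length in pixels is half the picture's height over the tangent of half this angle, whatever the lens; pixels are square), "cx", "cy" (the principal point, pixels), "R" (3x3) and "t" (3): a world point X has camera coordinates R X + t. Camera axes: x right, y down, z forward; pixel columns grow to the right and rows downward; lengths in m; the calibration is good to about 2 mm. A picture is of the moment at which its call begins: read the wrist's pose just before it. get_calibration takes no time and is no camera call; for the wrist camera it gives the pose at the moment of the call.
- robot.close_job(): hands the job in; it is judged then, once.
The state is a dict: "time": time; "joint_positions": joint angles; "qvel": joint speeds; "joint_torque": joint torques, N m; "tool_pos": TCP position; "ee_rot": TCP orientation; "wrist_force": force on the tool from outside, world axes, zero at the start; "wrist_torque": the same for the moment, N m; "width": finger opening in m; "finger_force": force on a finger pad.
Only numpy, scipy, OpenCV 4.12 (cv2) and the standard library are available. Lean on these libraries where they do the work, as an engineer would, in place of code of your own. Each camera call takes 0.05 s, during which the arm holds its last target. There are 200 camera calls.

TASK

Stand the orange bottle and the green tub upright on the pulled-out tray, each in the lane whose overhead board suits its height: the tall bottle in the lane that runs in under the high board, the short tub in the lane that runs in under the low board. Set them down rather than dropping them, then push the tray fully home so that both are under their boards, still standing, and leave the dustpan, the pipe wrench and the soap dish where they are.

Things in the scene. Friction and masses are not known exactly. Their poses are not given: they have to be found in the camera images.
- tray (a joint): How far the tray is pulled out of its unit, in m: 0 = fully home (end stop), up to 0.20 = fully out. It slides level and straight, needs about 3 N, and stays where it is left.
- tray_deck (a point): Centre of the tray's ribbed grey floor (top face, 30 mm above the work surface); moves with the tray. x: the way it travels home, away from the robot; y: to the left; z: up. Floor 180 (x) by 265 mm (y), split by a middle wall at y = 0 into two lanes, centres y = +67 and -67 mm. Side, rear and middle walls rise 20 mm above it, the front panel (at x = -89 mm) 32 mm. Tray home: centre midway below the boards.
- tray_handle (a point): Middle of the dark steel pull bar on the front of the tray, axes as tray_deck. The bar runs along y, 120 mm long, about 10 mm thick, 45 mm above the work surface, standing 35 mm out from the front panel toward the robot; it can be pushed or hooked from above.
- low_board_under (a point): Underside of the low overhead board (bare steel, white drain trap on top), middle of its lane; fixed, axes as tray_deck. 135 mm above the work surface, 105 mm clear above the tray floor. Board 138 mm wide (y), from x = -85 to +115 mm of this point, on two posts behind the tray; trap up to 60 mm above. It may be over the left or right lane: its y in the tray_deck frame (+72 or -72 mm) tells which.
- high_board_under (a point): The same for the high overhead board (light wood, nothing on top): underside 225 mm above the work surface, 195 mm clear above the tray floor, same outline, posts and axes; it stands over the other lane.
- bottle_center (a point): Middle of the capped orange bottle, half-way up (80 mm above its base), z up its axis. 160 mm tall; round body 60 mm in diameter up to 98 mm, tapering to the neck at 120 mm; white cylindrical twist cap 40 mm in diameter from 120 to 160 mm above the base (cap middle 60 mm above this point), firmly on: the place to grip it. About 0.35 kg.
- tub_center (a point): Middle of the green plastic tub, half-way up (37.5 mm above its base), z up its axis. Round, 75 mm tall: green body 58 mm in diameter up to 58 mm, white lid 60 mm in diameter, 17 mm thick, firmly on. About 0.35 kg.
- bottle: The bottle, origin at the centre of its base.
- tub: The tub, origin at the centre of its base.
- dustpan: Bystander: blue dustpan, 180 x 200 mm, 50 mm tall, with a 120 mm handle beyond its back (+x of its own); origin at the centre of the pan's underside.
- pipe_wrench: Bystander: steel pipe wrench lying flat, about 225 mm long along its x, 20 mm thick; origin near its middle, on the underside.
- soap_dish: Bystander: white ceramic soap dish with a green soap, 120 x 85 x 25 mm; origin at the centre of its underside.
Things that resemble listed ones, but are neither listed nor needed, are in the scene too. Of the things shaped like the bottle, the orange one is meant.

How it is judged:
On the way, in this order (a step that is already met when the one before it is completed fails the run):
1. with the tray still pulled out, both stand on it: the bottle in the high board's lane, the tub in the low board's lane (y of bottle_center in the frame of high_board_under between -0.04 and 0.04 m and angle between each of bottle_center, tub_center's own z axis and vertical below 0.12 rad and z of bottle_center in the frame of tray_deck between 0.074 and 0.086 m and y of tub_center in the frame of low_board_under between -0.04 and 0.04 m and z of tub_center in the frame of tray_deck between 0.0315 and 0.0435 m and x of bottle_center in the frame of tray_deck between -0.065 and 0.065 m and x of tub_center in the frame of tray_deck between -0.065 and 0.065 m and value of joint tray above 0.1 m), for 0.2 s.
2. the tray is home (value of joint tray below 0.01 m), for 0.2 s.
At the end, for the whole second after the job is handed in: The tray is home (within 10 mm); the bottle stands upright (within 0.12 rad) on the tray floor under the high board and the tub likewise under the low board, each centre within 40 mm of its board's middle line and 65 mm of its middle fore and aft; both at rest (y of bottle_center in the frame of high_board_under between -0.04 and 0.04 m and angle between each of bottle_center, tub_center's own z axis and vertical below 0.12 rad and z of bottle_center in the frame of tray_deck between 0.074 and 0.086 m and y of tub_center in the frame of low_board_under between -0.04 and 0.04 m and z of tub_center in the frame of tray_deck between 0.0315 and 0.0435 m and x of bottle_center in the frame of high_board_under between -0.065 and 0.065 m and x of tub_center in the frame of low_board_under between -0.065 and 0.065 m and value of joint tray below 0.01 m and linear speed of each of bottle, tub below 0.02 m/s); the robot touches nothing.
It fails at once if the dustpan is moved more than 30 mm (distance of dustpan from where it was at the start of the episode above 0.03 m).
It fails at once if the pipe wrench is moved more than 30 mm (distance of pipe_wrench from where it was at the start of the episode above 0.03 m).
It fails at once if the soap dish is moved more than 30 mm (distance of soap_dish from where it was at the start of the episode above 0.03 m).
It fails at once if the bottle is let go more than 30 mm above the tray floor (contact force between bottle and the fingers below 0.02 N and contact force between bottle and the arm below 0.02 N and z of bottle_center in the frame of tray_deck above 0.11 m).
It fails at once if the tub is let go more than 30 mm above the tray floor (contact force between tub and the fingers below 0.02 N and contact force between tub and the arm below 0.02 N and z of tub_center in the frame of tray_deck above 0.0675 m).
It also fails if it takes over 64 s, if anything falls off the work surface, if the arm or the gripper's body presses on something with over 40 N, if the wrist force passes 120 N, or if a joint passes its speed limit or range.

## Working session

There is one attempt and no reset: what is moved stays moved. The work goes in short steps, Python scripts to look and compute and a tool call to move; the robot and the scene stay as the last step left them, time stands still between calls to the robot, and variables do not carry over. Pictures are saved under pics/ and viewed, at most 13 in all, crops included, and the job is handed in when it is done.

Besides the shell and the picture viewer there is one more tool, called after "Request:" by a JSON object that holds its "method" and its "body". carry_out: Moves the arm, as the interface text tells. Shift numbers are shares of 0.02 m and turn numbers shares of 0.12 rad, none past 1 either way. Its arguments: {"type":"object","properties":{"deltas":{"type":"array","items":{"type":"object","properties":{"dx":{"type":"number"},"dy":{"type":"number"},"dz":{"type":"number"},"wx":{"type":"number"},"wy":{"type":"number"},"wz":{"type":"number"},"gripper":{"type":"number"}}}}},"required":["deltas"]}

```bash
mkdir -p pics; python3 - <<'E'
from bench import robot, eyes
import cv2, numpy as np
for n in("scene","top"):
    im=eyes.snapshot(n); cv2.imwrite(f"pics/{n}0.png",im[:,:,::-1]); c=eyes.get_calibration(n); print(n,c)
o=robot.get_obs(); print(o["time"],o["tool_pos"],o["ee_rot"],o["width"])
E
```

```text
scene {'fovy': 50.065499226628624, 'cx': 312.8555798465538, 'cy': 233.15919509277145, 'R': array([[-0.62553626,  0.78013876, -0.00937574],
       [ 0.67375213,  0.53409516, -0.51068623],
       [-0.39339858, -0.32576968, -0.85971604]]), 't': array([ 0.44630556, -0.28254699,  1.76188611])}
top {'fovy': 52.80240861993711, 'cx': 313.09643398792207, 'cy': 241.14141042724376, 'R': array([[-0.07593699, -0.99710944,  0.00251735],
       [-0.97563348,  0.07377978, -0.20662977],
       [ 0.20584677, -0.01814685, -0.97841597]]), 't': array([-0.04246344,  0.62618885,  1.54209904])}
0.1 [ 0.16658683 -0.52385214  0.30162096] [-3.13961397e+00 -2.27078930e-04  3.07824262e-01] 0.09412778166729549
```

View pics/scene0.png

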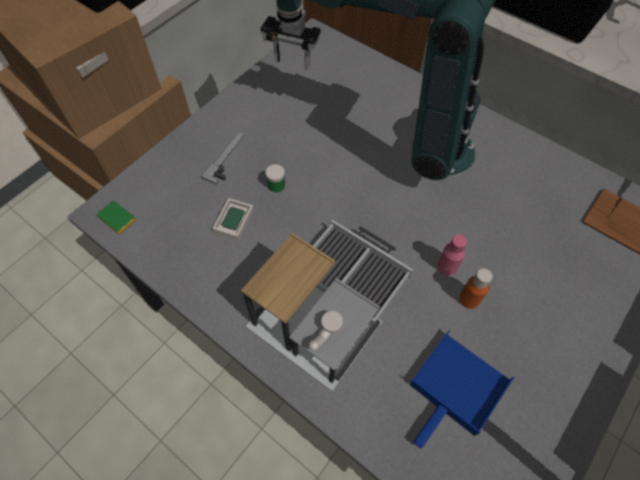

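View pics/top0.png

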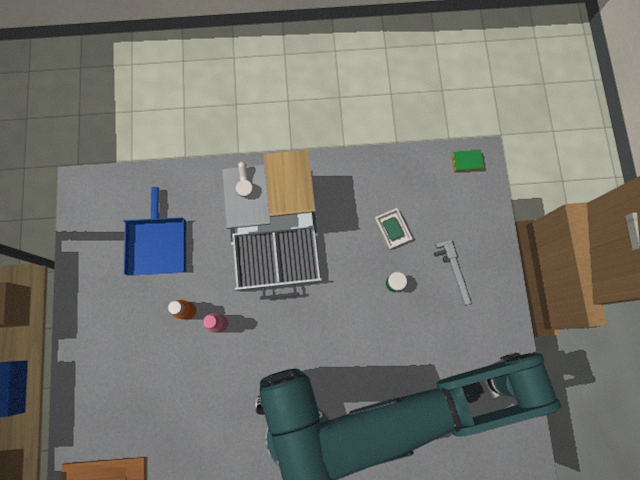

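The pictures show the low steel board with its trap over the left lane and the wooden board over the right (top view 245,195 and 290,182). The bottle's cap is at (175,309), the tub's lid at (398,282) and the tray around (278,258).

```bash
cat > h.py <<'E'
import cv2, numpy as np
def ray(c,uv):
    f=240/np.tan(np.radians(c["fovy"]/2)); R=np.array(c["R"]);t=np.array(c["t"])
    d=R.T@np.array([(uv[0]-c["cx"])/f,(uv[1]-c["cy"])/f,1]); return -R.T@t,d
def onz(c,uv,z):
    o,d=ray(c,uv); return o+d*(z-o[2])/d[2]
def proj(c,X):
    f=240/np.tan(np.radians(c["fovy"]/2)); p=c["R"]@np.array(X)+c["t"]; return np.array([f*p[0]/p[2]+c["cx"],f*p[1]/p[2]+c["cy"]])
def tri(c1,u1,c2,u2):
    o1,d1=ray(c1,u1);o2,d2=ray(c2,u2); A=np.stack([d1,-d2],1); s=np.linalg.lstsq(A,o2-o1,rcond=None)[0]
    return (o1+s[0]*d1+o2+s[1]*d2)/2, np.linalg.norm(o1+s[0]*d1-o2-s[1]*d2)
def blob(im,lo,hi,box):
    x0,y0,x1,y1=box; h=cv2.cvtColor(im[y0:y1,x0:x1],cv2.COLOR_BGR2HSV); m=cv2.inRange(h,lo,hi)
    n,_,st,ce=cv2.connectedComponentsWithStats(m); i=1+np.argmax(st[1:,4]); return ce[i]+[x0,y0],st[i]
E
python3 - <<'E'
from bench import eyes
from h import *
T,S=[eyes.get_calibration(n) for n in("top","scene")]
t,s=cv2.imread("pics/top0.png"),cv2.imread("pics/scene0.png")
W=((0,0,125),(179,75,255))
for n,bt,bs,z in(("cap",(160,292,200,325),(465,260,500,295),.145),("lid",(380,265,415,300),(255,160,295,195),.0665)):
    a,sa=blob(t,*W,bt); b,sb=blob(s,*W,bs); print(n,a,sa,b,sb,tri(T,a,S,b),onz(T,a,z),onz(S,b,z))
b,st=blob(t,(8,60,90),(25,255,255),(255,140,325,225)); print("wood",b,st,onz(T,b,.235))
cv2.imwrite("pics/crop.png",np.vstack([cv2.resize(t[140:310,215:345],None,fx=4.5,fy=3.5,interpolation=2)]))
E
```

```text
cap [175.52954292 306.87736901] [  0   0  40  33 897] [484.69101124 274.98876404] [ 12   8  16  15 178] (array([0.42855031, 0.34593055, 0.16053836]), np.float64(0.004418279406527888)) [0.4308137  0.34806759 0.145     ] [0.41801429 0.34753882 0.145     ]
lid [395.40400844 281.36392405] [  0   0  35  35 948] [274.87242798 171.53497942] [ 11   4  19  16 243] (array([ 0.46667413, -0.3476031 ,  0.07894501]), np.float64(0.005058567328604515)) [ 0.46676633 -0.34764286  0.0665    ] [ 0.4609596  -0.35701723  0.0665    ]
wood [288.81081081 182.6002106 ] [   9   10   52   66 2849] [ 0.77269925 -0.02669566  0.235     ]
```

View pics/crop.png

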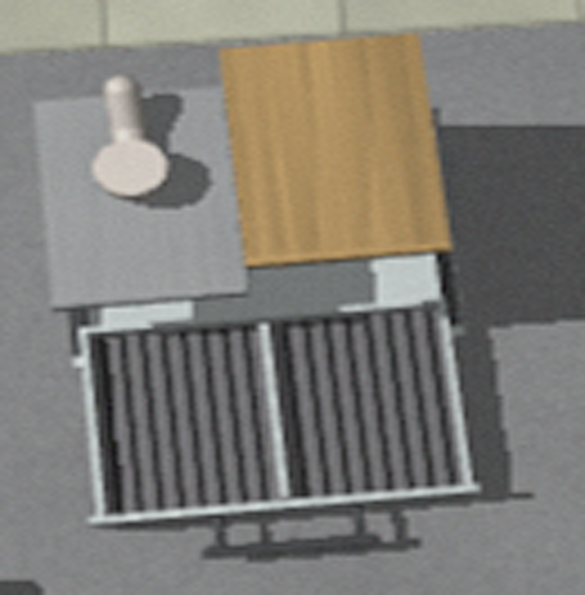

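The crop shows the tray's front panel from (92,521) to (475,489), its rear wall from (82,328) to (440,303), and the wooden board's front edge from (247,262) to (450,248). I'll compute points from these.

```bash
python3 - <<'E'
from bench import eyes
from h import *
np.set_printoptions(precision=4,suppress=True)
T,S=[eyes.get_calibration(n) for n in("top","scene")]
t,s=cv2.imread("pics/top0.png"),cv2.imread("pics/scene0.png")
for n,bt,bs,z in(("cap",(160,292,200,325),(465,260,500,295),.15),("lid",(380,265,415,300),(255,160,295,195),.07)):
  for th in(150,170):
    W=((0,0,th),(179,75,255))
    a,sa=blob(t,*W,bt); b,sb=blob(s,*W,bs); print(n,a,sa,b,sb,tri(T,a,S,b),onz(T,a,z),onz(S,b,z))
P=dict(FL=(92,519,.062),FR=(475,487,.062),RL=(82,328,.05),RR=(440,303,.05),mF=(284,497,.05),mR=(264,322,.05),hL=(205,553,.045),hR=(418,542,.045),wFL=(247,263,.235),wFR=(450,248,.235),wBL=(220,48,.235),wBR=(420,35,.235),sFL=(55,306,.145),sFR=(245,291,.145),sBL=(35,102,.145))
for k,(x,y,z) in P.items(): print(k,onz(T,(215+x/4.5-.5,140+y/3.5-.5),z))
E
```

```text
cap [173.9071 306.9429] [  8   9  13  13 140] [484.6934 275.0073] [ 13   9  14  13 137] (array([0.4292, 0.348 , 0.1634]), np.float64(8.791046939378044e-05)) [0.4305 0.3516 0.15  ] [0.4211 0.3477 0.15  ]
cap [173.8397 307.0763] [  8   9  13  13 131] [487.     278.6667] [21 18  3  2  3] (array([0.4289, 0.3548, 0.1508]), np.float64(0.006494718650756883)) [0.4301 0.3519 0.15  ] [0.4268 0.3577 0.15  ]
lid [397.0743 280.5204] [  8   7  19  18 269] [274.8667 171.5333] [ 12   5  17  14 195] (array([ 0.4675, -0.3508,  0.0784]), np.float64(0.000889018340309712)) [ 0.4687 -0.3527  0.07  ] [ 0.4628 -0.3551  0.07  ]
lid [397.2422 280.5   ] [  9   7  18  18 256] [277.1389 173.5556] [17  8 11 10 36] (array([ 0.4663, -0.3489,  0.07  ]), np.float64(0.009846040506108504)) [ 0.4687 -0.3533  0.07  ] [ 0.4645 -0.3441  0.07  ]
FL [0.486  0.1764 0.062 ]
FR [ 0.4949 -0.103   0.062 ]
RL [0.6721 0.1778 0.05  ]
RR [ 0.6766 -0.0912  0.05  ]
mF [0.4976 0.0371 0.05  ]
mR [0.6677 0.0417 0.05  ]
hL [0.4499 0.0981 0.045 ]
hR [ 0.4484 -0.0578  0.045 ]
wFL [0.6764 0.038  0.235 ]
wFR [ 0.6795 -0.098   0.235 ]
wBL [0.8735 0.0452 0.235 ]
wBR [ 0.8754 -0.0923  0.235 ]
sFL [0.6711 0.1817 0.145 ]
sFR [0.675  0.0473 0.145 ]
sBL [0.8675 0.1885 0.145 ]
```

Request:
{"method": "carry_out", "body": {"deltas": [{"wz": 0.77},{"wz": 0.77},{"wz": 0.77},{"dx": 0.95,"dy": -0.5,"dz": 0.1},{"dx": 0.95,"dy": -0.5,"dz": 0.1},{"dx": 0.95,"dy": -0.5,"dz": 0.1},{"dx": 0.95,"dy": -0.5,"dz": 0.1},{"dx": 0.95,"dy": -0.5,"dz": 0.1},{"dx": 0.95,"dy": -0.5,"dz": 0.1},{"dx": 0.95,"dy": -0.5,"dz": 0.1},{"dx": 0.95,"dy": -0.5,"dz": 0.1},{"dx": 0.95,"dy": -0.5,"dz": 0.1},{"dx": 0.95,"dy": -0.5,"dz": 0.1},{"dx": 0.95,"dy": -0.5,"dz": 0.1},{"dx": 0.95,"dy": -0.5,"dz": 0.1},{"dx": 0.95,"dy": -0.5,"dz": 0.1},{"dx": 0.95,"dy": -0.5,"dz": 0.1},{"dx": 0.95,"dy": -0.5,"dz": 0.1},{"dx": 0.95,"dy": -0.5,"dz": 0.1},{}]}}

```text
invalid input
```

```bash
python3 - <<'E'
from bench import robot,eyes
from h import *
o=robot.get_obs(); c=eyes.get_calibration("wrist"); im=eyes.snapshot("wrist"); cv2.imwrite("pics/w1.png",im[:,:,::-1])
print(o["time"],o["tool_pos"],o["ee_rot"]); print(c)
print(proj(c,(.468,-.352,.075)))
E
```

```text
0.1 [ 0.16658683 -0.52385214  0.30162096] [-3.13961397e+00 -2.27078930e-04  3.07824262e-01]
{'fovy': 68.43187402062289, 'cx': 314.82462682943196, 'cy': 234.60177935994977, 'R': array([[ 0.30148729, -0.95346895, -0.00153909],
       [-0.92639103, -0.29330645,  0.2361588 ],
       [-0.22562151, -0.06977308, -0.97171326]]), 't': array([-0.54987383, -0.02480914,  0.39090666])}
[ 205.70729241 -267.86293045]
```

View pics/w1.png

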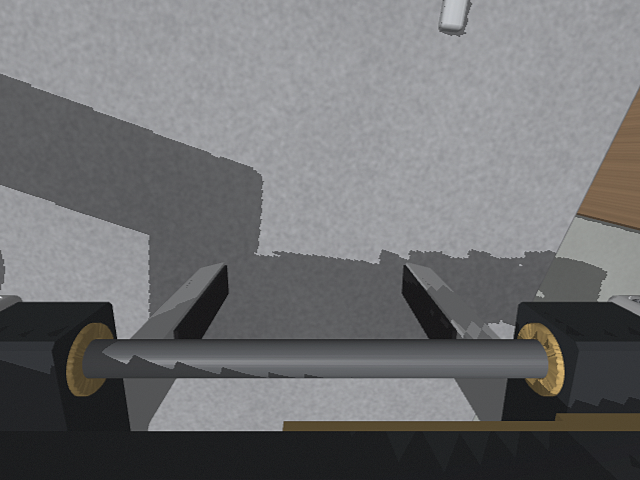

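That move was refused before it ran. The wrist picture shows the fingertips at (215,270) and (415,270), with the camera looking ahead along tool +x. I'll retry with complete rows and stop short of the tub so that it's in view.

Request:
{"method": "carry_out", "body": {"deltas": [{"dx": 0,"dy": 0,"dz": 0,"wx": 0,"wy": 0,"wz": 0.77,"gripper": 0},{"dx": 0,"dy": 0,"dz": 0,"wx": 0,"wy": 0,"wz": 0.77,"gripper": 0},{"dx": 0,"dy": 0,"dz": 0,"wx": 0,"wy": 0,"wz": 0.77,"gripper": 0},{"dx": 0.9,"dy": -0.6,"dz": 0.2,"wx": 0,"wy": 0,"wz": 0,"gripper": 0},{"dx": 0.9,"dy": -0.6,"dz": 0.2,"wx": 0,"wy": 0,"wz": 0,"gripper": 0},{"dx": 0.9,"dy": -0.6,"dz": 0.2,"wx": 0,"wy": 0,"wz": 0,"gripper": 0},{"dx": 0.9,"dy": -0.6,"dz": 0.2,"wx": 0,"wy": 0,"wz": 0,"gripper": 0},{"dx": 0.9,"dy": -0.6,"dz": 0.2,"wx": 0,"wy": 0,"wz": 0,"gripper": 0},{"dx": 0.9,"dy": -0.6,"dz": 0.2,"wx": 0,"wy": 0,"wz": 0,"gripper": 0},{"dx": 0.9,"dy": -0.6,"dz": 0.2,"wx": 0,"wy": 0,"wz": 0,"gripper": 0},{"dx": 0.9,"dy": -0.6,"dz": 0.2,"wx": 0,"wy": 0,"wz": 0,"gripper": 0},{"dx": 0.9,"dy": -0.6,"dz": 0.2,"wx": 0,"wy": 0,"wz": 0,"gripper": 0},{"dx": 0.9,"dy": -0.6,"dz": 0.2,"wx": 0,"wy": 0,"wz": 0,"gripper": 0},{"dx": 0.9,"dy": -0.6,"dz": 0.2,"wx": 0,"wy": 0,"wz": 0,"gripper": 0},{"dx": 0.9,"dy": -0.6,"dz": 0.2,"wx": 0,"wy": 0,"wz": 0,"gripper": 0},{"dx": 0.9,"dy": -0.6,"dz": 0.2,"wx": 0,"wy": 0,"wz": 0,"gripper": 0},{"dx": 0,"dy": 0,"dz": 0,"wx": 0,"wy": 0,"wz": 0,"gripper": 0},{"dx": 0,"dy": 0,"dz": 0,"wx": 0,"wy": 0,"wz": 0,"gripper": 0}]}}

```text
time: 1.65
tool_pos: [0.3961, -0.3604, 0.25]
ee_rot: [-3.141, 0.001, 0.033]
wrist_force: [-0.3, -0.8, -0.5]
width: 0.0939
finger_force: 0.0
```

```bash
python3 - <<'E'
from bench import robot,eyes
from h import *
o=robot.get_obs(); c=eyes.get_calibration("wrist"); im=eyes.snapshot("wrist"); cv2.imwrite("pics/w2.png",im[:,:,::-1])
print(o["time"],o["tool_pos"],o["ee_rot"])
print(proj(c,(.468,-.352,.075)))
E
```

```text
1.65 [ 0.39605198 -0.36041458  0.24999901] [-3.14087404e+00  1.33159158e-03  3.27228782e-02]
[304.99972903 141.72208719]
```

View pics/w2.png

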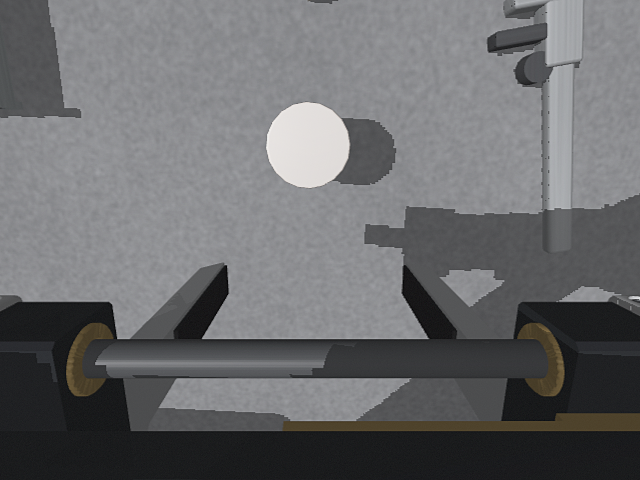

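The lid's centre is at (308,145), within 3 px of the prediction, so the tub is at about (0.4655, -0.354).

Request:
{"method": "carry_out", "body": {"deltas": [{"dx": 0.87,"dy": -0.05,"dz": 0,"wx": 0,"wy": 0,"wz": 0,"gripper": 0},{"dx": 0.87,"dy": -0.05,"dz": 0,"wx": 0,"wy": 0,"wz": 0,"gripper": 0},{"dx": 0.87,"dy": -0.05,"dz": 0,"wx": 0,"wy": 0,"wz": 0,"gripper": 0},{"dx": 0.87,"dy": -0.05,"dz": 0,"wx": 0,"wy": 0,"wz": 0,"gripper": 0},{"dx": 0,"dy": 0,"dz": 0.9,"wx": 0,"wy": 0,"wz": 0,"gripper": 0},{"dx": 0,"dy": 0,"dz": 0.9,"wx": 0,"wy": 0,"wz": 0,"gripper": 0},{"dx": 0,"dy": 0,"dz": 0.9,"wx": 0,"wy": 0,"wz": 0,"gripper": 0},{"dx": 0,"dy": 0,"dz": 0.9,"wx": 0,"wy": 0,"wz": 0,"gripper": 0},{"dx": 0,"dy": 0,"dz": 0.9,"wx": 0,"wy": 0,"wz": 0,"gripper": 0},{"dx": 0,"dy": 0,"dz": 0.9,"wx": 0,"wy": 0,"wz": 0,"gripper": 0},{"dx": 0,"dy": 0,"dz": 0.45,"wx": 0,"wy": 0,"wz": 0,"gripper": 0},{"dx": 0,"dy": 0,"dz": 0,"wx": 0,"wy": 0,"wz": 0,"gripper": 0},{"dx": 0,"dy": 0,"dz": 0,"wx": 0,"wy": 0,"wz": 0,"gripper": 255},{"dx": 0,"dy": 0,"dz": 0,"wx": 0,"wy": 0,"wz": 0,"gripper": 255},{"dx": 0,"dy": 0,"dz": 0,"wx": 0,"wy": 0,"wz": 0,"gripper": 255},{"dx": 0,"dy": 0,"dz": 0,"wx": 0,"wy": 0,"wz": 0,"gripper": 255},{"dx": 0,"dy": 0,"dz": 0,"wx": 0,"wy": 0,"wz": 0,"gripper": 255},{"dx": 0,"dy": 0,"dz": 0,"wx": 0,"wy": 0,"wz": 0,"gripper": 255}]}}

```text
time: 3.2
tool_pos: [0.4656, -0.3543, 0.1346]
ee_rot: [-3.14, -0.001, 0.031]
wrist_force: [-0.3, 4.0, 3.0]
width: 0.0593
finger_force: 30.0
```

Request:
{"method": "carry_out", "body": {"deltas": [{"dx": 0,"dy": 0,"dz": -0.5,"wx": 0,"wy": 0,"wz": 0,"gripper": 255},{"dx": 0,"dy": 0,"dz": -1,"wx": 0,"wy": 0,"wz": 0,"gripper": 255},{"dx": 0,"dy": 0,"dz": -1,"wx": 0,"wy": 0,"wz": 0,"gripper": 255},{"dx": 0,"dy": 0,"dz": -1,"wx": 0,"wy": 0,"wz": 0,"gripper": 255},{"dx": 0,"dy": 0,"dz": -1,"wx": 0,"wy": 0,"wz": 0,"gripper": 255},{"dx": 0.1,"dy": -0.5,"dz": -0.5,"wx": 0,"wy": 0,"wz": 0,"gripper": 255},{"dx": 0.22,"dy": -0.92,"dz": 0,"wx": 0,"wy": 0,"wz": 0,"gripper": 255},{"dx": 0.22,"dy": -0.92,"dz": 0,"wx": 0,"wy": 0,"wz": 0,"gripper": 255},{"dx": 0.22,"dy": -0.92,"dz": 0,"wx": 0,"wy": 0,"wz": 0,"gripper": 255},{"dx": 0.22,"dy": -0.92,"dz": 0,"wx": 0,"wy": 0,"wz": 0,"gripper": 255},{"dx": 0.22,"dy": -0.92,"dz": 0,"wx": 0,"wy": 0,"wz": 0,"gripper": 255},{"dx": 0.22,"dy": -0.92,"dz": 0,"wx": 0,"wy": 0,"wz": 0,"gripper": 255},{"dx": 0.22,"dy": -0.92,"dz": 0,"wx": 0,"wy": 0,"wz": 0,"gripper": 255},{"dx": 0.22,"dy": -0.92,"dz": 0,"wx": 0,"wy": 0,"wz": 0,"gripper": 255},{"dx": 0.22,"dy": -0.92,"dz": 0,"wx": 0,"wy": 0,"wz": 0,"gripper": 255},{"dx": 0.22,"dy": -0.92,"dz": 0,"wx": 0,"wy": 0,"wz": 0,"gripper": 255},{"dx": 0.22,"dy": -0.92,"dz": 0,"wx": 0,"wy": 0,"wz": 0,"gripper": 255},{"dx": 0.22,"dy": -0.92,"dz": 0,"wx": 0,"wy": 0,"wz": 0,"gripper": 255},{"dx": 0.22,"dy": -0.92,"dz": 0,"wx": 0,"wy": 0,"wz": 0,"gripper": 255},{"dx": 0.22,"dy": -0.92,"dz": 0,"wx": 0,"wy": 0,"wz": 0,"gripper": 255}]}}

```text
time: 4.87
tool_pos: [0.52, -0.0839, 0.2328]
ee_rot: [-3.141, 0.002, 0.031]
wrist_force: [0.7, 0.3, -3.6]
width: 0.0595
finger_force: 30.0
```

Request:
{"method": "carry_out", "body": {"deltas": [{"dx": 0.25,"dy": -0.92,"dz": 0,"wx": 0,"wy": 0,"wz": 0,"gripper": 255},{"dx": 0.25,"dy": -0.92,"dz": 0,"wx": 0,"wy": 0,"wz": 0,"gripper": 255},{"dx": 0.25,"dy": -0.92,"dz": 0,"wx": 0,"wy": 0,"wz": 0,"gripper": 255},{"dx": 0.25,"dy": -0.92,"dz": 0,"wx": 0,"wy": 0,"wz": 0,"gripper": 255},{"dx": 0.25,"dy": -0.92,"dz": 0,"wx": 0,"wy": 0,"wz": 0,"gripper": 255},{"dx": 0.25,"dy": -0.92,"dz": 0,"wx": 0,"wy": 0,"wz": 0,"gripper": 255},{"dx": 0.25,"dy": -0.92,"dz": 0,"wx": 0,"wy": 0,"wz": 0,"gripper": 255},{"dx": 0.25,"dy": -0.92,"dz": 0,"wx": 0,"wy": 0,"wz": 0,"gripper": 255},{"dx": 0.25,"dy": -0.92,"dz": 0,"wx": 0,"wy": 0,"wz": 0,"gripper": 255},{"dx": 0.1,"dy": -0.4,"dz": 0,"wx": 0,"wy": 0,"wz": 0,"gripper": 255},{"dx": 0,"dy": 0,"dz": 0,"wx": 0,"wy": 0,"wz": 0,"gripper": 255},{"dx": 0,"dy": 0,"dz": 0,"wx": 0,"wy": 0,"wz": 0,"gripper": 255}]}}

```text
time: 5.87
tool_pos: [0.5617, 0.0894, 0.2331]
ee_rot: [3.14, 0.001, 0.032]
wrist_force: [0.7, -0.7, -3.5]
width: 0.0592
finger_force: 30.0
```

```bash
python3 - <<'E'
from bench import robot,eyes
from h import *
o=robot.get_obs(); im=eyes.snapshot("scene"); cv2.imwrite("pics/s2.png",cv2.resize(im[180:400,200:500,::-1],None,fx=2.5,fy=2.5))
print(o["time"],o["tool_pos"],o["ee_rot"],o["width"],o["finger_force"])
E
```

```text
5.8667 [0.56174227 0.08943124 0.23305489] [3.14041757e+00 1.45588141e-03 3.15166985e-02] 0.05915722765533226 29.999302625656128
```

View pics/s2.png

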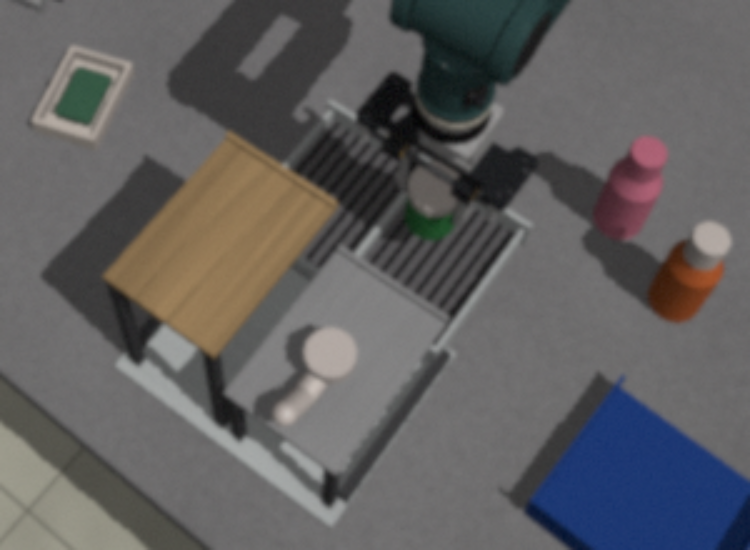

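The tub is held over the left lane at (430,200). I'll shift it 17 mm further left, lower it and release it.

Request:
{"method": "carry_out", "body": {"deltas": [{"dx": 0.1,"dy": -0.45,"dz": 0,"wx": 0,"wy": 0,"wz": 0,"gripper": 255},{"dx": 0.1,"dy": -0.4,"dz": 0.2,"wx": 0,"wy": 0,"wz": 0,"gripper": 255},{"dx": 0,"dy": 0,"dz": 0.7,"wx": 0,"wy": 0,"wz": 0,"gripper": 255},{"dx": 0,"dy": 0,"dz": 0.7,"wx": 0,"wy": 0,"wz": 0,"gripper": 255},{"dx": 0,"dy": 0,"dz": 0.6,"wx": 0,"wy": 0,"wz": 0,"gripper": 255},{"dx": 0,"dy": 0,"dz": 0.4,"wx": 0,"wy": 0,"wz": 0,"gripper": 255},{"dx": 0,"dy": 0,"dz": 0.3,"wx": 0,"wy": 0,"wz": 0,"gripper": 255},{"dx": 0,"dy": 0,"dz": 0.2,"wx": 0,"wy": 0,"wz": 0,"gripper": 255},{"dx": 0,"dy": 0,"dz": 0.15,"wx": 0,"wy": 0,"wz": 0,"gripper": 255},{"dx": 0,"dy": 0,"dz": 0,"wx": 0,"wy": 0,"wz": 0,"gripper": 255},{"dx": 0,"dy": 0,"dz": 0,"wx": 0,"wy": 0,"wz": 0,"gripper": 255}]}}

```text
time: 6.83
tool_pos: [0.566, 0.1065, 0.1691]
ee_rot: [3.142, -0.001, 0.03]
wrist_force: [-0.8, -0.1, -3.8]
width: 0.0595
finger_force: 30.0
```

Request:
{"method": "carry_out", "body": {"deltas": [{"dx": 0,"dy": 0,"dz": 0.1,"wx": 0,"wy": 0,"wz": 0,"gripper": 255},{"dx": 0,"dy": 0,"dz": 0.1,"wx": 0,"wy": 0,"wz": 0,"gripper": 255},{"dx": 0,"dy": 0,"dz": 0,"wx": 0,"wy": 0,"wz": 0,"gripper": 255}]}}

```text
time: 7.08
tool_pos: [0.5658, 0.1065, 0.1647]
ee_rot: [3.142, -0.0, 0.031]
wrist_force: [0.5, -0.3, -3.0]
width: 0.0597
finger_force: 30.0
```

Request:
{"method": "carry_out", "body": {"deltas": [{"dx": 0,"dy": 0,"dz": 0,"wx": 0,"wy": 0,"wz": 0,"gripper": 0},{"dx": 0,"dy": 0,"dz": 0,"wx": 0,"wy": 0,"wz": 0,"gripper": 0},{"dx": 0,"dy": 0,"dz": 0,"wx": 0,"wy": 0,"wz": 0,"gripper": 0},{"dx": 0,"dy": 0,"dz": 0,"wx": 0,"wy": 0,"wz": 0,"gripper": 0},{"dx": 0,"dy": 0,"dz": 0,"wx": 0,"wy": 0,"wz": 0,"gripper": 0},{"dx": 0,"dy": 0,"dz": -0.5,"wx": 0,"wy": 0,"wz": 0,"gripper": 0},{"dx": 0,"dy": 0,"dz": -1,"wx": 0,"wy": 0,"wz": 0,"gripper": 0},{"dx": 0,"dy": 0,"dz": -1,"wx": 0,"wy": 0,"wz": 0,"gripper": 0},{"dx": 0,"dy": 0,"dz": -1,"wx": 0,"wy": 0,"wz": 0,"gripper": 0},{"dx": 0,"dy": 0,"dz": -1,"wx": 0,"wy": 0,"wz": 0,"gripper": 0},{"dx": 0,"dy": 0,"dz": -1,"wx": 0,"wy": 0,"wz": 0,"gripper": 0},{"dx": 0,"dy": 0,"dz": -1,"wx": 0,"wy": 0,"wz": 0,"gripper": 0},{"dx": 0,"dy": 0,"dz": -1,"wx": 0,"wy": 0,"wz": 0,"gripper": 0}]}}

```text
time: 8.17
tool_pos: [0.5656, 0.1065, 0.3168]
ee_rot: [3.142, -0.001, 0.031]
wrist_force: [1.0, 0.9, -0.3]
width: 0.094
finger_force: 0.0
```

Request:
{"method": "carry_out", "body": {"deltas": [{"dx": 0,"dy": 0,"dz": 0,"wx": 0,"wy": 0,"wz": -0.99,"gripper": 0},{"dx": 0,"dy": 0,"dz": 0,"wx": 0,"wy": 0,"wz": -0.99,"gripper": 0},{"dx": 0,"dy": 0,"dz": 0,"wx": 0,"wy": 0,"wz": -0.99,"gripper": 0},{"dx": 0,"dy": 0,"dz": 0,"wx": 0,"wy": 0,"wz": -0.99,"gripper": 0},{"dx": 0,"dy": 0,"dz": 0,"wx": 0,"wy": 0,"wz": -0.99,"gripper": 0},{"dx": 0,"dy": 0,"dz": 0,"wx": 0,"wy": 0,"wz": -0.99,"gripper": 0},{"dx": 0,"dy": 0,"dz": 0,"wx": 0,"wy": 0,"wz": -0.99,"gripper": 0},{"dx": 0,"dy": 0,"dz": 0,"wx": 0,"wy": 0,"wz": -0.99,"gripper": 0},{"dx": 0,"dy": 0,"dz": 0,"wx": 0,"wy": 0,"wz": -0.99,"gripper": 0},{"dx": 0,"dy": 0,"dz": 0,"wx": 0,"wy": 0,"wz": -0.99,"gripper": 0},{"dx": 0,"dy": 0,"dz": 0,"wx": 0,"wy": 0,"wz": -0.99,"gripper": 0},{"dx": 0,"dy": 0,"dz": 0,"wx": 0,"wy": 0,"wz": -0.99,"gripper": 0},{"dx": 0,"dy": 0,"dz": 0,"wx": 0,"wy": 0,"wz": -0.95,"gripper": 0},{"dx": 0,"dy": 0,"dz": 0,"wx": 0,"wy": 0,"wz": 0,"gripper": 0}]}}

```text
time: 9.33
tool_pos: [0.5657, 0.1065, 0.3156]
ee_rot: [3.141, 0.0, 1.572]
wrist_force: [-0.1, -0.3, 0.6]
width: 0.0939
finger_force: 0.0
```

Request:
{"method": "carry_out", "body": {"deltas": [{"dx": 0.95,"dy": -0.85,"dz": 0,"wx": 0,"wy": 0,"wz": 0,"gripper": 0},{"dx": 0.95,"dy": -0.85,"dz": 0,"wx": 0,"wy": 0,"wz": 0,"gripper": 0},{"dx": 0.95,"dy": -0.85,"dz": 0,"wx": 0,"wy": 0,"wz": 0,"gripper": 0},{"dx": 0.95,"dy": -0.85,"dz": 0,"wx": 0,"wy": 0,"wz": 0,"gripper": 0},{"dx": 0.95,"dy": -0.85,"dz": 0,"wx": 0,"wy": 0,"wz": 0,"gripper": 0},{"dx": 0.95,"dy": -0.85,"dz": 0,"wx": 0,"wy": 0,"wz": 0,"gripper": 0},{"dx": 0.95,"dy": -0.85,"dz": 0,"wx": 0,"wy": 0,"wz": 0,"gripper": 0},{"dx": 0.95,"dy": -0.85,"dz": 0,"wx": 0,"wy": 0,"wz": 0,"gripper": 0},{"dx": 0,"dy": 0,"dz": 0,"wx": 0,"wy": 0,"wz": 0,"gripper": 0},{"dx": 0,"dy": 0,"dz": 0,"wx": 0,"wy": 0,"wz": 0,"gripper": 0}]}}

```text
time: 10.17
tool_pos: [0.4292, 0.2593, 0.3155]
ee_rot: [3.14, -0.0, 1.57]
wrist_force: [-0.3, -0.6, -0.1]
width: 0.0938
finger_force: 0.0
```

```bash
python3 - <<'E'
from bench import robot,eyes
from h import *
o=robot.get_obs(); c=eyes.get_calibration("wrist"); im=eyes.snapshot("wrist"); cv2.imwrite("pics/w3.png",im[:,:,::-1])
print(o["time"],o["tool_pos"],o["ee_rot"])
print(proj(c,(.43,.35,.16)))
t=im[:,:,::-1].copy(); 
try:
    b,s=blob(t,(0,0,190),(179,60,255),(150,0,500,250)); print(b,s,onz(c,b,.16))
except Exception as e: print(e)
E
```

```text
10.1667 [0.4292365  0.25926989 0.3154721 ] [ 3.14007979e+00 -7.45268914e-05  1.57039937e+00]
[316.41985534 110.98939384]
[310.39683075 115.11193527] [ 131   84   60   63 2966] [0.42612452 0.34749293 0.16      ]
```

View pics/w3.png

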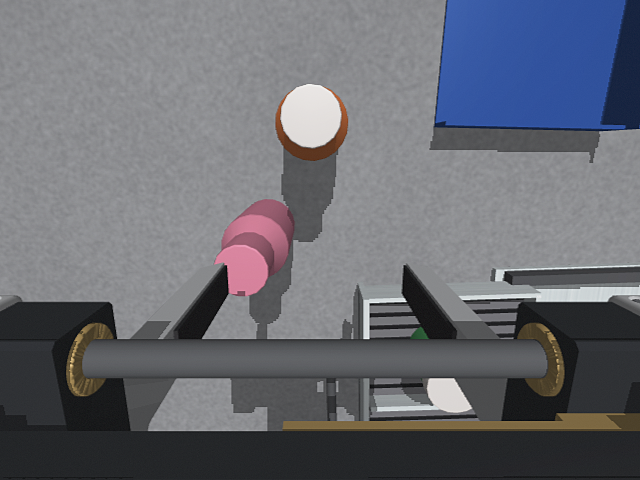

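The cap is at (310,115), which gives (0.426, 0.3475). Its 61 px diameter matches 40 mm at that depth. The pink one at (245,250) stays clear with the fingers closing along x.

Request:
{"method": "carry_out", "body": {"deltas": [{"dx": 0.88,"dy": -0.04,"dz": 0,"wx": 0,"wy": 0,"wz": 0,"gripper": 0},{"dx": 0.88,"dy": -0.04,"dz": 0,"wx": 0,"wy": 0,"wz": 0,"gripper": 0},{"dx": 0.88,"dy": -0.04,"dz": 0,"wx": 0,"wy": 0,"wz": 0,"gripper": 0},{"dx": 0.88,"dy": -0.04,"dz": 0,"wx": 0,"wy": 0,"wz": 0,"gripper": 0},{"dx": 0.88,"dy": 0,"dz": 0,"wx": 0,"wy": 0,"wz": 0,"gripper": 0},{"dx": 0,"dy": 0,"dz": 0.95,"wx": 0,"wy": 0,"wz": 0,"gripper": 0},{"dx": 0,"dy": 0,"dz": 0.95,"wx": 0,"wy": 0,"wz": 0,"gripper": 0},{"dx": 0,"dy": 0,"dz": 0.95,"wx": 0,"wy": 0,"wz": 0,"gripper": 0},{"dx": 0,"dy": 0,"dz": 0.95,"wx": 0,"wy": 0,"wz": 0,"gripper": 0},{"dx": 0,"dy": 0,"dz": 0.95,"wx": 0,"wy": 0,"wz": 0,"gripper": 0},{"dx": 0,"dy": 0,"dz": 0,"wx": 0,"wy": 0,"wz": 0,"gripper": 0},{"dx": 0,"dy": 0,"dz": 0,"wx": 0,"wy": 0,"wz": 0,"gripper": 0}]}}

```text
time: 11.22
tool_pos: [0.4271, 0.3455, 0.2186]
ee_rot: [-3.139, 0.002, 1.568]
wrist_force: [1.0, 0.2, 0.0]
width: 0.0939
finger_force: 0.0
```

Request:
{"method": "carry_out", "body": {"deltas": [{"dx": 0,"dy": 0,"dz": 0,"wx": 0,"wy": 0,"wz": 0,"gripper": 255},{"dx": 0,"dy": 0,"dz": 0,"wx": 0,"wy": 0,"wz": 0,"gripper": 255},{"dx": 0,"dy": 0,"dz": 0,"wx": 0,"wy": 0,"wz": 0,"gripper": 255},{"dx": 0,"dy": 0,"dz": 0,"wx": 0,"wy": 0,"wz": 0,"gripper": 255},{"dx": 0,"dy": 0,"dz": 0,"wx": 0,"wy": 0,"wz": 0,"gripper": 255},{"dx": 0,"dy": 0,"dz": 0,"wx": 0,"wy": 0,"wz": 0,"gripper": 255},{"dx": 0,"dy": 0,"dz": 0,"wx": 0,"wy": 0,"wz": 0,"gripper": 255},{"dx": 0,"dy": 0,"dz": 0,"wx": 0,"wy": 0,"wz": 0,"gripper": 255}]}}

```text
time: 11.88
tool_pos: [0.4266, 0.3467, 0.2197]
ee_rot: [3.141, 0.0, 1.57]
wrist_force: [-0.5, -0.3, 0.7]
width: 0.0443
finger_force: 0.0
```

Request:
{"method": "carry_out", "body": {"deltas": [{"dx": 0,"dy": 0,"dz": 0,"wx": 0,"wy": 0,"wz": 0,"gripper": 255},{"dx": 0,"dy": 0,"dz": 0,"wx": 0,"wy": 0,"wz": 0,"gripper": 255},{"dx": 0,"dy": 0,"dz": 0,"wx": 0,"wy": 0,"wz": 0,"gripper": 255}]}}

```text
time: 12.13
tool_pos: [0.4267, 0.3466, 0.2196]
ee_rot: [-3.142, 0.0, 1.57]
wrist_force: [0.5, 0.7, 0.7]
width: 0.0396
finger_force: 30.0
```

Request:
{"method": "carry_out", "body": {"deltas": [{"dx": 0,"dy": 0,"dz": -0.5,"wx": 0,"wy": 0,"wz": 0,"gripper": 255},{"dx": 0,"dy": 0,"dz": -1,"wx": 0,"wy": 0,"wz": 0,"gripper": 255},{"dx": 0,"dy": 0,"dz": -1,"wx": 0,"wy": 0,"wz": 0,"gripper": 255},{"dx": 0,"dy": 0,"dz": -1,"wx": 0,"wy": 0,"wz": 0,"gripper": 255},{"dx": 0,"dy": 0,"dz": -1,"wx": 0,"wy": 0,"wz": 0,"gripper": 255},{"dx": 0,"dy": 0,"dz": -1,"wx": 0,"wy": 0,"wz": 0,"gripper": 255},{"dx": 0,"dy": 0,"dz": -1,"wx": 0,"wy": 0,"wz": 0,"gripper": 255},{"dx": 0,"dy": 0.3,"dz": -0.5,"wx": 0,"wy": 0,"wz": 0,"gripper": 255},{"dx": 0,"dy": 0.8,"dz": 0,"wx": 0,"wy": 0,"wz": 0,"gripper": 255},{"dx": 0,"dy": 0.9,"dz": 0,"wx": 0,"wy": 0,"wz": 0,"gripper": 255},{"dx": 0,"dy": 0.9,"dz": 0,"wx": 0,"wy": 0,"wz": 0,"gripper": 255},{"dx": 0,"dy": 0.9,"dz": 0,"wx": 0,"wy": 0,"wz": 0,"gripper": 255},{"dx": 0,"dy": 0.9,"dz": 0,"wx": 0,"wy": 0,"wz": 0,"gripper": 255},{"dx": 0,"dy": 0.9,"dz": 0,"wx": 0,"wy": 0,"wz": 0,"gripper": 255},{"dx": 0,"dy": 0.9,"dz": 0,"wx": 0,"wy": 0,"wz": 0,"gripper": 255},{"dx": 0,"dy": 0.6,"dz": 0,"wx": 0,"wy": 0,"wz": 0,"gripper": 255},{"dx": 0,"dy": 0,"dz": 0,"wx": 0,"wy": 0,"wz": 0,"gripper": 255}]}}

```text
time: 13.55
tool_pos: [0.5706, 0.3459, 0.3578]
ee_rot: [-3.14, 0.002, 1.568]
wrist_force: [-0.9, -1.3, -3.2]
width: 0.0396
finger_force: 30.0
```

Request:
{"method": "carry_out", "body": {"deltas": [{"dx": -0.4,"dy": 0,"dz": 0,"wx": 0,"wy": 0,"wz": 0,"gripper": 255},{"dx": -0.8,"dy": 0,"dz": 0,"wx": 0,"wy": 0,"wz": 0,"gripper": 255},{"dx": -1,"dy": 0,"dz": 0,"wx": 0,"wy": 0,"wz": 0,"gripper": 255},{"dx": -1,"dy": 0,"dz": 0,"wx": 0,"wy": 0,"wz": 0,"gripper": 255},{"dx": -1,"dy": 0,"dz": 0,"wx": 0,"wy": 0,"wz": 0,"gripper": 255},{"dx": -1,"dy": 0,"dz": 0,"wx": 0,"wy": 0,"wz": 0,"gripper": 255},{"dx": -1,"dy": 0,"dz": 0,"wx": 0,"wy": 0,"wz": 0,"gripper": 255},{"dx": -1,"dy": 0,"dz": 0,"wx": 0,"wy": 0,"wz": 0,"gripper": 255},{"dx": -1,"dy": 0,"dz": 0,"wx": 0,"wy": 0,"wz": 0,"gripper": 255},{"dx": -1,"dy": 0,"dz": 0,"wx": 0,"wy": 0,"wz": 0,"gripper": 255},{"dx": -1,"dy": 0,"dz": 0,"wx": 0,"wy": 0,"wz": 0,"gripper": 255},{"dx": -1,"dy": 0,"dz": 0,"wx": 0,"wy": 0,"wz": 0,"gripper": 255},{"dx": -1,"dy": 0,"dz": 0,"wx": 0,"wy": 0,"wz": 0,"gripper": 255},{"dx": -1,"dy": 0,"dz": 0,"wx": 0,"wy": 0,"wz": 0,"gripper": 255},{"dx": -1,"dy": 0,"dz": 0,"wx": 0,"wy": 0,"wz": 0,"gripper": 255},{"dx": -1,"dy": 0,"dz": 0,"wx": 0,"wy": 0,"wz": 0,"gripper": 255},{"dx": -1,"dy": 0,"dz": 0,"wx": 0,"wy": 0,"wz": 0,"gripper": 255},{"dx": -1,"dy": 0,"dz": 0,"wx": 0,"wy": 0,"wz": 0,"gripper": 255},{"dx": -0.8,"dy": 0,"dz": 0,"wx": 0,"wy": 0,"wz": 0,"gripper": 255},{"dx": -0.4,"dy": 0,"dz": 0,"wx": 0,"wy": 0,"wz": 0,"gripper": 255}]}}

```text
time: 15.22
tool_pos: [0.5671, -0.023, 0.3602]
ee_rot: [-3.141, 0.001, 1.569]
wrist_force: [0.4, -0.2, -2.7]
width: 0.0395
finger_force: 30.0
```

Request:
{"method": "carry_out", "body": {"deltas": [{"dx": 0,"dy": 0,"dz": 0,"wx": 0,"wy": 0,"wz": 0,"gripper": 255},{"dx": 0,"dy": 0,"dz": 0,"wx": 0,"wy": 0,"wz": 0,"gripper": 255}]}}

```text
time: 15.38
tool_pos: [0.5678, -0.0211, 0.3599]
ee_rot: [3.142, -0.001, 1.57]
wrist_force: [-0.0, -0.2, -2.0]
width: 0.0396
finger_force: 30.0
```

```bash
python3 - <<'E'
from bench import robot,eyes
from h import *
c=eyes.get_calibration("scene");im=eyes.snapshot("scene"); a=cv2.resize(im[180:400,200:500,::-1],None,fx=2.5,fy=2.5)
cv2.imwrite("pics/s3.png",a)
T=eyes.get_calibration("top")
for p in((.566,.1065,.105),(.569,-.028,.03)): print((proj(c,p)-[200,180])*2.5)
E
```

```text
[440.52981835 225.6108521 ]
[339.77573505 192.47073262]
```

View pics/s3.png

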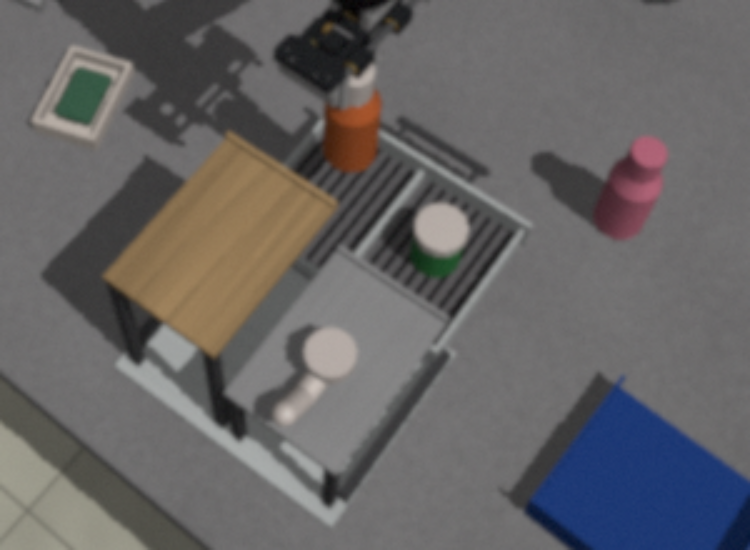

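The tub stands in its lane at (437,240), and the bottle hangs upright above the right lane at (350,130). I'll lower it now.

Request:
{"method": "carry_out", "body": {"deltas": [{"dx": -0.35,"dy": 0.05,"dz": 0.3,"wx": 0,"wy": 0,"wz": 0,"gripper": 255},{"dx": 0,"dy": 0,"dz": 0.8,"wx": 0,"wy": 0,"wz": 0,"gripper": 255},{"dx": 0,"dy": 0,"dz": 0.9,"wx": 0,"wy": 0,"wz": 0,"gripper": 255},{"dx": 0,"dy": 0,"dz": 0.9,"wx": 0,"wy": 0,"wz": 0,"gripper": 255},{"dx": 0,"dy": 0,"dz": 0.8,"wx": 0,"wy": 0,"wz": 0,"gripper": 255},{"dx": 0,"dy": 0,"dz": 0.6,"wx": 0,"wy": 0,"wz": 0,"gripper": 255},{"dx": 0,"dy": 0,"dz": 0.4,"wx": 0,"wy": 0,"wz": 0,"gripper": 255},{"dx": 0,"dy": 0,"dz": 0.3,"wx": 0,"wy": 0,"wz": 0,"gripper": 255},{"dx": 0,"dy": 0,"dz": 0.2,"wx": 0,"wy": 0,"wz": 0,"gripper": 255},{"dx": 0,"dy": 0,"dz": 0.1,"wx": 0,"wy": 0,"wz": 0,"gripper": 255},{"dx": 0,"dy": 0,"dz": 0,"wx": 0,"wy": 0,"wz": 0,"gripper": 255},{"dx": 0,"dy": 0,"dz": 0,"wx": 0,"wy": 0,"wz": 0,"gripper": 255}]}}

```text
time: 16.43
tool_pos: [0.5697, -0.0285, 0.2545]
ee_rot: [3.14, 0.0, 1.57]
wrist_force: [0.2, -0.6, -3.1]
width: 0.04
finger_force: 30.0
```

Request:
{"method": "carry_out", "body": {"deltas": [{"dx": 0,"dy": 0,"dz": 0.12,"wx": 0,"wy": 0,"wz": 0,"gripper": 255},{"dx": 0,"dy": 0,"dz": 0.12,"wx": 0,"wy": 0,"wz": 0,"gripper": 255},{"dx": 0,"dy": 0,"dz": 0,"wx": 0,"wy": 0,"wz": 0,"gripper": 255},{"dx": 0,"dy": 0,"dz": 0,"wx": 0,"wy": 0,"wz": 0,"gripper": 255}]}}

```text
time: 16.77
tool_pos: [0.5698, -0.0286, 0.2497]
ee_rot: [3.14, 0.0, 1.57]
wrist_force: [-1.3, 0.1, -0.2]
width: 0.0396
finger_force: 30.0
```

Request:
{"method": "carry_out", "body": {"deltas": [{"dx": 0,"dy": 0,"dz": 0,"wx": 0,"wy": 0,"wz": 0,"gripper": 0},{"dx": 0,"dy": 0,"dz": 0,"wx": 0,"wy": 0,"wz": 0,"gripper": 0},{"dx": 0,"dy": 0,"dz": 0,"wx": 0,"wy": 0,"wz": 0,"gripper": 0},{"dx": 0,"dy": 0,"dz": 0,"wx": 0,"wy": 0,"wz": 0,"gripper": 0},{"dx": 0,"dy": 0,"dz": 0,"wx": 0,"wy": 0,"wz": 0,"gripper": 0},{"dx": 0,"dy": 0,"dz": 0,"wx": 0,"wy": 0,"wz": 0,"gripper": 0},{"dx": 0,"dy": 0,"dz": -0.5,"wx": 0,"wy": 0,"wz": 0,"gripper": 0},{"dx": 0,"dy": 0,"dz": -1,"wx": 0,"wy": 0,"wz": 0,"gripper": 0},{"dx": 0,"dy": 0,"dz": -1,"wx": 0,"wy": 0,"wz": 0,"gripper": 0},{"dx": 0,"dy": 0,"dz": -1,"wx": 0,"wy": 0,"wz": 0,"gripper": 0},{"dx": 0,"dy": 0,"dz": -0.5,"wx": 0,"wy": 0,"wz": 0,"gripper": 0},{"dx": 0,"dy": 0,"dz": 0,"wx": 0,"wy": 0,"wz": 0,"gripper": 0}]}}

```text
time: 17.77
tool_pos: [0.5703, -0.0286, 0.3329]
ee_rot: [3.135, 0.001, 1.57]
wrist_force: [-0.2, -0.5, 0.2]
width: 0.0943
finger_force: 0.0
```

Request:
{"method": "carry_out", "body": {"deltas": [{"dx": 0.4,"dy": -1,"dz": 0,"wx": 0,"wy": 0,"wz": 0,"gripper": 255},{"dx": 0.4,"dy": -1,"dz": 0,"wx": 0,"wy": 0,"wz": 0,"gripper": 255},{"dx": 0.4,"dy": -1,"dz": 0,"wx": 0,"wy": 0,"wz": 0,"gripper": 255},{"dx": 0.4,"dy": -1,"dz": 0,"wx": 0,"wy": 0,"wz": 0,"gripper": 255},{"dx": 0.4,"dy": -1,"dz": 0,"wx": 0,"wy": 0,"wz": 0,"gripper": 255},{"dx": 0.4,"dy": -1,"dz": 0,"wx": 0,"wy": 0,"wz": 0,"gripper": 255},{"dx": 0.4,"dy": -1,"dz": 0,"wx": 0,"wy": 0,"wz": 0,"gripper": 255},{"dx": 0.4,"dy": -1,"dz": 0,"wx": 0,"wy": 0,"wz": 0,"gripper": 255},{"dx": 0,"dy": -0.7,"dz": 0,"wx": 0,"wy": 0,"wz": 0,"gripper": 255}]}}

```text
time: 18.52
tool_pos: [0.3936, 0.0366, 0.3277]
ee_rot: [-3.139, -0.001, 1.572]
wrist_force: [0.0, -0.9, 0.5]
width: 0.0376
finger_force: 0.0
```

Request:
{"method": "carry_out", "body": {"deltas": [{"dx": 0,"dy": 0,"dz": 0,"wx": 0,"wy": 0,"wz": 0.99,"gripper": 255},{"dx": 0,"dy": 0,"dz": 0,"wx": 0,"wy": 0,"wz": 0.99,"gripper": 255},{"dx": 0,"dy": 0,"dz": 0,"wx": 0,"wy": 0,"wz": 0.99,"gripper": 255},{"dx": 0,"dy": 0,"dz": 0,"wx": 0,"wy": 0,"wz": 0.99,"gripper": 255},{"dx": 0,"dy": 0,"dz": 0,"wx": 0,"wy": 0,"wz": 0.99,"gripper": 255},{"dx": 0,"dy": 0,"dz": 0,"wx": 0,"wy": 0,"wz": 0.99,"gripper": 255},{"dx": 0,"dy": 0,"dz": 0,"wx": 0,"wy": 0,"wz": 0.99,"gripper": 255},{"dx": 0,"dy": 0,"dz": 0,"wx": 0,"wy": 0,"wz": 0.99,"gripper": 255},{"dx": 0,"dy": 0,"dz": 0,"wx": 0,"wy": 0,"wz": 0.99,"gripper": 255},{"dx": 0,"dy": 0,"dz": 0,"wx": 0,"wy": 0,"wz": 0.99,"gripper": 255},{"dx": 0,"dy": 0,"dz": 0,"wx": 0,"wy": 0,"wz": 0.99,"gripper": 255},{"dx": 0,"dy": 0,"dz": 0,"wx": 0,"wy": 0,"wz": 0.99,"gripper": 255},{"dx": 0,"dy": 0,"dz": 0,"wx": 0,"wy": 0,"wz": 0.95,"gripper": 255},{"dx": 0,"dy": 0,"dz": 0,"wx": 0,"wy": 0,"wz": 0,"gripper": 255}]}}

```text
time: 19.68
tool_pos: [0.3951, 0.0356, 0.3277]
ee_rot: [-3.142, 0.002, 0.029]
wrist_force: [0.2, 1.0, -0.1]
width: 0.0005
finger_force: 0.0
```

```bash
python3 - <<'E'
from bench import robot,eyes
from h import *
o=robot.get_obs(); c=eyes.get_calibration("wrist"); im=eyes.snapshot("wrist"); cv2.imwrite("pics/w4.png",im[:,:,::-1])
print(o["time"],o["tool_pos"],o["ee_rot"])
for p in((.455,.036,.045),(.449,.036,.045),(.582,.04,.05)): print(proj(c,p))
E
```

```text
19.6833 [0.39512589 0.0356455  0.32765912] [-3.14153901e+00  2.07971344e-03  2.87875190e-02]
[315.15082494 156.05531477]
[314.98876938 162.10273229]
[314.59366428  13.51625309]
```

View pics/w4.png

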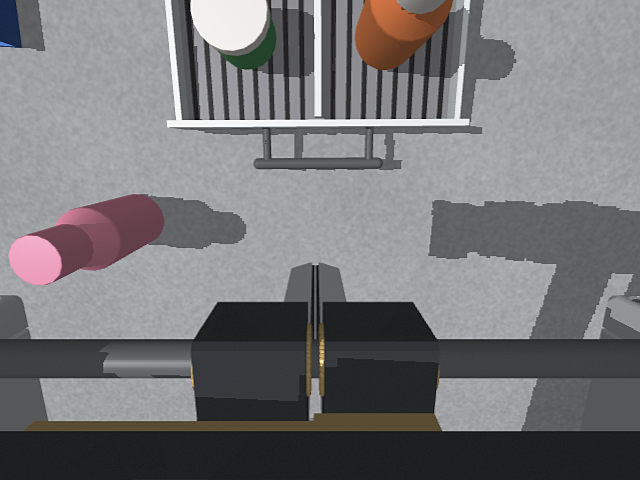

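Both stand in their lanes. The bar's middle is at (318,162), so it's at x≈0.449, y≈0.034. I'll lower the closed fingers in front of the bar and push.

Request:
{"method": "carry_out", "body": {"deltas": [{"dx": 0,"dy": 0.1,"dz": 0.5,"wx": 0,"wy": 0,"wz": 0,"gripper": 255},{"dx": 0,"dy": 0,"dz": 1,"wx": 0,"wy": 0,"wz": 0,"gripper": 255},{"dx": 0,"dy": 0,"dz": 1,"wx": 0,"wy": 0,"wz": 0,"gripper": 255},{"dx": 0,"dy": 0,"dz": 1,"wx": 0,"wy": 0,"wz": 0,"gripper": 255},{"dx": 0,"dy": 0,"dz": 1,"wx": 0,"wy": 0,"wz": 0,"gripper": 255},{"dx": 0,"dy": 0,"dz": 1,"wx": 0,"wy": 0,"wz": 0,"gripper": 255},{"dx": 0,"dy": 0,"dz": 1,"wx": 0,"wy": 0,"wz": 0,"gripper": 255},{"dx": 0,"dy": 0,"dz": 1,"wx": 0,"wy": 0,"wz": 0,"gripper": 255},{"dx": 0,"dy": 0,"dz": 1,"wx": 0,"wy": 0,"wz": 0,"gripper": 255},{"dx": 0,"dy": 0,"dz": 0.8,"wx": 0,"wy": 0,"wz": 0,"gripper": 255},{"dx": 0,"dy": 0,"dz": 0.5,"wx": 0,"wy": 0,"wz": 0,"gripper": 255},{"dx": 0.4,"dy": 0,"dz": 0,"wx": 0,"wy": 0,"wz": 0,"gripper": 255},{"dx": 0.6,"dy": 0,"dz": 0,"wx": 0,"wy": 0,"wz": 0,"gripper": 255},{"dx": 0.3,"dy": 0,"dz": 0,"wx": 0,"wy": 0,"wz": 0,"gripper": 255},{"dx": 0.2,"dy": 0,"dz": 0,"wx": 0,"wy": 0,"wz": 0,"gripper": 255},{"dx": 0.1,"dy": 0,"dz": 0,"wx": 0,"wy": 0,"wz": 0,"gripper": 255},{"dx": 0,"dy": 0,"dz": 0,"wx": 0,"wy": 0,"wz": 0,"gripper": 255}]}}

```text
time: 21.15
tool_pos: [0.4282, 0.0346, 0.1334]
ee_rot: [3.141, -0.001, 0.031]
wrist_force: [0.3, -0.4, 1.0]
width: 0.0009
finger_force: 0.0
```

Request:
{"method": "carry_out", "body": {"deltas": [{"dx": 0.1,"dy": 0,"dz": 0,"wx": 0,"wy": 0,"wz": 0,"gripper": 255},{"dx": 0.1,"dy": 0,"dz": 0,"wx": 0,"wy": 0,"wz": 0,"gripper": 255},{"dx": 0.1,"dy": 0,"dz": 0,"wx": 0,"wy": 0,"wz": 0,"gripper": 255},{"dx": 0.1,"dy": 0,"dz": 0,"wx": 0,"wy": 0,"wz": 0,"gripper": 255},{"dx": 0.1,"dy": 0,"dz": 0,"wx": 0,"wy": 0,"wz": 0,"gripper": 255},{"dx": 0.15,"dy": 0,"dz": 0,"wx": 0,"wy": 0,"wz": 0,"gripper": 255},{"dx": 0.2,"dy": 0,"dz": 0,"wx": 0,"wy": 0,"wz": 0,"gripper": 255},{"dx": 0.25,"dy": 0,"dz": 0,"wx": 0,"wy": 0,"wz": 0,"gripper": 255},{"dx": 0.3,"dy": 0,"dz": 0,"wx": 0,"wy": 0,"wz": 0,"gripper": 255},{"dx": 0.35,"dy": 0,"dz": 0,"wx": 0,"wy": 0,"wz": 0,"gripper": 255},{"dx": 0.4,"dy": 0,"dz": 0,"wx": 0,"wy": 0,"wz": 0,"gripper": 255},{"dx": 0.4,"dy": 0,"dz": 0,"wx": 0,"wy": 0,"wz": 0,"gripper": 255},{"dx": 0.4,"dy": 0,"dz": 0,"wx": 0,"wy": 0,"wz": 0,"gripper": 255},{"dx": 0.4,"dy": 0,"dz": 0,"wx": 0,"wy": 0,"wz": 0,"gripper": 255},{"dx": 0.35,"dy": 0,"dz": 0,"wx": 0,"wy": 0,"wz": 0,"gripper": 255},{"dx": 0.3,"dy": 0,"dz": 0,"wx": 0,"wy": 0,"wz": 0,"gripper": 255},{"dx": 0.25,"dy": 0,"dz": 0,"wx": 0,"wy": 0,"wz": 0,"gripper": 255},{"dx": 0.2,"dy": 0,"dz": 0,"wx": 0,"wy": 0,"wz": 0,"gripper": 255},{"dx": 0.1,"dy": 0,"dz": 0,"wx": 0,"wy": 0,"wz": 0,"gripper": 255},{"dx": 0,"dy": 0,"dz": 0,"wx": 0,"wy": 0,"wz": 0,"gripper": 255}]}}

```text
time: 22.82
tool_pos: [0.5192, 0.0372, 0.1328]
ee_rot: [3.141, -0.001, 0.031]
wrist_force: [-0.4, 0.3, -0.5]
width: 0.0004
finger_force: 0.1
```

```bash
python3 - <<'E'
from bench import eyes
from h import *
im=eyes.snapshot("scene"); cv2.imwrite("pics/s4.png",cv2.resize(im[180:400,200:500,::-1],None,fx=2.5,fy=2.5))
E
```

```text
(no output)
```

View pics/s4.png

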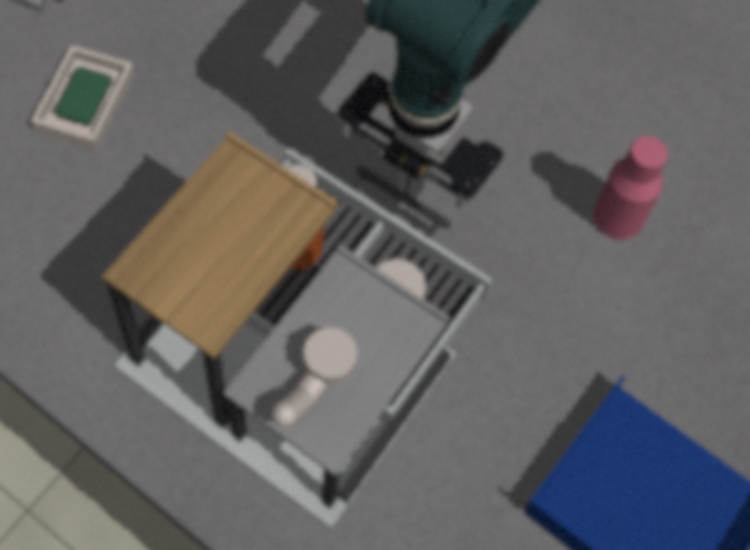

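The tray is about half in, with the cap (298,180) and lid (402,278) upright and going under their boards. I'll keep pushing gently.

Request:
{"method": "carry_out", "body": {"deltas": [{"dx": 0.1,"dy": 0,"dz": 0,"wx": 0,"wy": 0,"wz": 0,"gripper": 255},{"dx": 0.15,"dy": 0,"dz": 0,"wx": 0,"wy": 0,"wz": 0,"gripper": 255},{"dx": 0.2,"dy": 0,"dz": 0,"wx": 0,"wy": 0,"wz": 0,"gripper": 255},{"dx": 0.25,"dy": 0,"dz": 0,"wx": 0,"wy": 0,"wz": 0,"gripper": 255},{"dx": 0.3,"dy": 0,"dz": 0,"wx": 0,"wy": 0,"wz": 0,"gripper": 255},{"dx": 0.35,"dy": 0,"dz": 0,"wx": 0,"wy": 0,"wz": 0,"gripper": 255},{"dx": 0.4,"dy": 0,"dz": 0,"wx": 0,"wy": 0,"wz": 0,"gripper": 255},{"dx": 0.4,"dy": 0,"dz": 0,"wx": 0,"wy": 0,"wz": 0,"gripper": 255},{"dx": 0.4,"dy": 0,"dz": 0,"wx": 0,"wy": 0,"wz": 0,"gripper": 255},{"dx": 0.35,"dy": 0,"dz": 0,"wx": 0,"wy": 0,"wz": 0,"gripper": 255},{"dx": 0.3,"dy": 0,"dz": 0,"wx": 0,"wy": 0,"wz": 0,"gripper": 255},{"dx": 0.25,"dy": 0,"dz": 0,"wx": 0,"wy": 0,"wz": 0,"gripper": 255},{"dx": 0.2,"dy": 0,"dz": 0,"wx": 0,"wy": 0,"wz": 0,"gripper": 255},{"dx": 0.15,"dy": 0,"dz": 0,"wx": 0,"wy": 0,"wz": 0,"gripper": 255},{"dx": 0.1,"dy": 0,"dz": 0,"wx": 0,"wy": 0,"wz": 0,"gripper": 255},{"dx": 0.1,"dy": 0,"dz": 0,"wx": 0,"wy": 0,"wz": 0,"gripper": 255},{"dx": 0,"dy": 0,"dz": 0,"wx": 0,"wy": 0,"wz": 0,"gripper": 255}]}}

```text
time: 24.28
tool_pos: [0.5988, 0.0399, 0.1328]
ee_rot: [-3.141, -0.001, 0.031]
wrist_force: [-0.4, -0.1, -0.4]
width: 0.0006
finger_force: 0.4
```

Request:
{"method": "carry_out", "body": {"deltas": [{"dx": 0.1,"dy": 0,"dz": 0,"wx": 0,"wy": 0,"wz": 0,"gripper": 255},{"dx": 0.1,"dy": 0,"dz": 0,"wx": 0,"wy": 0,"wz": 0,"gripper": 255},{"dx": 0.1,"dy": 0,"dz": 0,"wx": 0,"wy": 0,"wz": 0,"gripper": 255},{"dx": 0.1,"dy": 0,"dz": 0,"wx": 0,"wy": 0,"wz": 0,"gripper": 255},{"dx": 0.1,"dy": 0,"dz": 0,"wx": 0,"wy": 0,"wz": 0,"gripper": 255},{"dx": 0.1,"dy": 0,"dz": 0,"wx": 0,"wy": 0,"wz": 0,"gripper": 255},{"dx": 0.1,"dy": 0,"dz": 0,"wx": 0,"wy": 0,"wz": 0,"gripper": 255}]}}

```text
time: 24.87
tool_pos: [0.6112, 0.0404, 0.1328]
ee_rot: [-3.141, 0.005, 0.031]
wrist_force: [-11.7, -1.1, 6.1]
width: 0.0005
finger_force: 5.4
```

Request:
{"method": "carry_out", "body": {"deltas": [{"dx": 0.1,"dy": 0,"dz": 0,"wx": 0,"wy": 0,"wz": 0,"gripper": 255},{"dx": 0,"dy": 0,"dz": 0,"wx": 0,"wy": 0,"wz": 0,"gripper": 255}]}}

```text
time: 25.03
tool_pos: [0.6116, 0.0404, 0.1328]
ee_rot: [-3.142, 0.01, 0.031]
wrist_force: [-12.8, -1.2, 7.7]
width: 0.0005
finger_force: 6.3
```

The tray has hit the end stop: the force rises and the arm no longer advances. I'll back off, lift and check.

Request:
{"method": "carry_out", "body": {"deltas": [{"dx": -0.3,"dy": 0,"dz": 0,"wx": 0,"wy": 0,"wz": 0,"gripper": 255},{"dx": -0.8,"dy": 0,"dz": 0,"wx": 0,"wy": 0,"wz": 0,"gripper": 255},{"dx": -1,"dy": 0,"dz": 0,"wx": 0,"wy": 0,"wz": 0,"gripper": 255},{"dx": -1,"dy": 0,"dz": 0,"wx": 0,"wy": 0,"wz": 0,"gripper": 255},{"dx": -1,"dy": 0,"dz": 0,"wx": 0,"wy": 0,"wz": 0,"gripper": 255},{"dx": -1,"dy": 0,"dz": -0.5,"wx": 0,"wy": 0,"wz": 0,"gripper": 255},{"dx": -1,"dy": 0,"dz": -0.5,"wx": 0,"wy": 0,"wz": 0,"gripper": 255},{"dx": -0.5,"dy": 0,"dz": -0.5,"wx": 0,"wy": 0,"wz": 0,"gripper": 255},{"dx": 0,"dy": 0,"dz": 0,"wx": 0,"wy": 0,"wz": 0,"gripper": 255},{"dx": 0,"dy": 0,"dz": 0,"wx": 0,"wy": 0,"wz": 0,"gripper": 255}]}}

```text
time: 25.87
tool_pos: [0.4836, 0.0364, 0.164]
ee_rot: [3.142, -0.005, 0.031]
wrist_force: [0.7, 0.3, 0.8]
width: 0.0005
finger_force: 0.0
```

```bash
python3 - <<'E'
from bench import eyes
from h import *
a=eyes.snapshot("scene")[180:400,200:500,::-1]; w=eyes.snapshot("wrist")[:,:,::-1]
cv2.imwrite("pics/s5.png",np.hstack([cv2.resize(a,(400,293)),cv2.resize(w,(391,293))]))
E
```

```text
(no output)
```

View pics/s5.png

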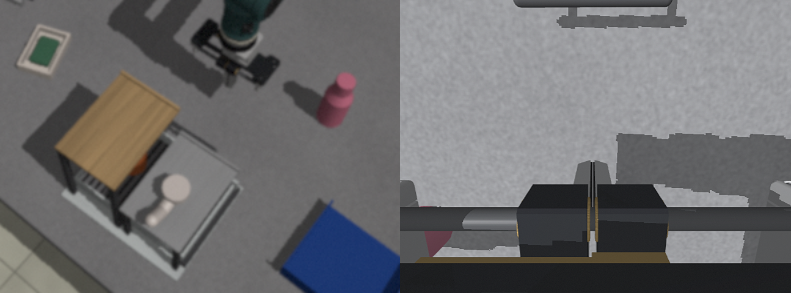

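The tray is home, the orange body shows under the wooden board at (140,160), and the arm is clear of everything.

```bash
python3 -c "
from bench import robot
print(robot.close_job())"
```

```text
the job is handed in; nothing more can be done
None
```

The job is handed in: the orange bottle is under the high board and the green tub under the low board, and the tray is pushed to its end stop; both stood in the last clear view, though the tub was out of sight in the final picture and no verdict came back.

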